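Lay out a hearing-aid service bench

ROBOT

A 6-joint arm with a two-finger parallel gripper is mounted at the origin on the work surface. World frame = base frame: x ahead of the robot, y to its left, z up, the work surface at z = 0. Lengths are in m, angles in degrees, forces in N, time in s.
With the tool pointing down it reaches from about 0.325 to 0.775 m from the base axis. Payload 5.5 kg.
Tool frame: the origin (TCP) lies at the centre of the arm's flange, where the gripper is bolted on; the fingertips stand 182 mm ahead of it and the grasp point (between the pads) lies 163 mm ahead of it; z points along the fingers, y is the line along which they close (so a half turn about z gives the same grasp; the last joint's range is limited). The gripper opens to 88 mm and grips with 3 to 60 N. Pads are 20 mm wide; open, the fingers measure 115 mm over their backs; the gripper's body (75 mm by 178 mm) begins 61 mm behind the grasp point.
Start: joints at [-69.425, 5.22, 70.514, -0, 104.267, -3.249], TCP at [0.242, -0.549, 0.405] pointing down, gripper open.
Joint ranges: [-164.24, 164.24], [-49.07, 125.15], [9.68, 141.18], [-86.29, 266.29], [3.28, 154.24], [-151.56, 151.56]. Speed limits (degrees/s): [147.25, 147.25, 172.46, 180, 180, 180].

INTERFACE

Orientations are given as [roll, pitch, yaw] about the fixed x, y, z axes, in that order (R = Rz(yaw) Ry(pitch) Rx(roll)).
In Python, from station import r gives the robot as it stands. The module is installed in compiled form; this text tells all that it offers. Calls block until the motion is done:
- r.reach(position, orientation): joint-space move of the TCP to a pose.
- r.servo_line(position, rotation=None, speed=0.15): straight line of the TCP; rotation=None keeps the orientation; speed is the mean speed in m/s.
- r.move_joints(angles): joint-space move.
- r.let_go() and r.grab(squeeze=None): open the fingers fully, or close them until they stop; squeeze is the grip in N (None keeps the last).
- r.wait(seconds).
- r.inverse_kinematics(position, orientation): joint angles nearest the present ones, or None.
- r.sense(): the state.
- r.snapshot(name): name is "scene" or "top"; returns a dict with "frame" (420x560x3 uint8, red, green, blue), "fx", "fy", "cx", "cy" (pixels), "dist_coeffs" ([k1, k2, p1, p2, k3] as OpenCV has them; the pictures are not rectified), "R" (3x3) and "t" (3): a world point X has camera coordinates R X + t. Camera axes: x right, y down, z forward; pixel columns grow to the right and rows downward; lengths in m; the calibration is good to about 2 mm. A picture is of the moment at which its call begins. There is no depth.
A pose or a line that the arm cannot do raises r.IKError and nothing moves.
- r.hand_in(): hands the job in; it is judged then, once.
The state is a dict: "clock": time; "joints": joint angles; "joint_vel": joint speeds; "joint_torque": joint torques, N m; "tcp_pos": TCP position; "orientation": TCP orientation; "contact_force": force on the tool from outside, world axes, zero at the start; "torque": the same for the moment, N m; "opening": finger opening in m; "gripper_force": force on a finger pad.
Only numpy, scipy, OpenCV 4.12 (cv2) and the standard library are available. Lean on these libraries where they do the work, as an engineer would, in place of code of your own. Each camera call takes 0.05 s, during which the arm holds its last target. There are 200 camera calls.

TASK

Set the bench up for the next hearing-aid service: stand the squat round jar in line with, and midway between, the wipes canister and the spray can; and set the short, tall charger case down in front of the test box's dial face (its long side towards the robot), centred on it, its long side parallel to the face and a finger's width (about 20 mm) clear of it. Lay the long slim case flat in the middle of the keeper tray, lengthways at right angles to where the closed bar will cross it, and then swing the keeper bar shut over it, fully home past its sprung catch. Leave everything else where it stands.

Things in the scene. Friction and masses are not known exactly. Their poses are not given: they have to be found in the camera images.
- jar: squat round jar to be placed, off-white with a grey lid; lid diameter 48, body diameter 46, height 50 mm. Origin: centre of its underside, z up. Upright at the start.
- charger: charger case to be placed: black rounded box with a grey seam, 40 (own x) by 56 (own y, long side) by 32 mm high. Origin: centre of its underside, z up. Gripping it across the 56 mm length keeps the fingers clear of the test box when it is set down.
- slimcase: long slim hearing-aid case to be placed: black rounded box with a grey seam, 30 (own x) by 70 (own y, long side) by 22 mm high. Origin: centre of its underside, z up.
- canister: wipes canister, reference, loose, not to be moved: white drum with a red lid, diameter 90 (lid 92), height 130 mm. Origin: centre of its underside; its own x axis points at the spray can's axis, which stands 250 mm away.
- spray: spray can (air duster), reference, loose, not to be moved: white can, diameter 66, with a nozzle cap, 158 mm high overall. Origin: centre of its underside.
- testbox: test box, reference, fixed: grey box 80 (x) by 120 (y) by 50 mm high with three black dials (3 mm proud) on its face towards the robot. Origin: centre of its underside; that dial face is its -x face, 40 mm from the origin.
- kit: keeper tray, fixed: aluminium plate 120 (x) by 170 (y) by 6 mm with a bed 100 (x) by 110 (y) mm inside a rim; bed floor z = 6, rim top 14 mm. Origin: underside centre, the bed's middle. Hinge post at own (0, 75), 42 mm high; sprung catch and stop lug at own (0, -73), lug top 56 mm. The closed bar crosses along own y, underside 42 mm up, so the slim case lies along the tray's x.
- keeper (a joint): angle of the keeper bar about its vertical hinge, rad: 0 = shut, against the stop lug; grows to 1.6 as it swings open to the far (+x) side of the tray. It stays where it is left; in the last 0.08 rad a sprung ball must be ridden over (a few newtons at the knob), after which the bar snaps home.
- keeper_knob (a point): top centre of the upright round black knob on the bar: diameter 14, 30 mm high above the bar, top 81 mm above the table, 100 mm from the hinge axis. The bar is 14 mm wide and 9 mm thick and runs 152 mm from the hinge.
- keeper_hinge (a point): point on the keeper bar's hinge axis, at the bar's underside, 42 mm above the table; with the bar shut the knob lies from here along the tray's -y.
- driver: bystander: screwdriver lying down, 130 mm long. Origin: underside of its middle.
- tape: bystander: roll of clear tape, diameter 64, 19 mm high. Origin: centre of its underside.
- brush: bystander: small cleaning brush lying down, 140 mm long.
- pills: bystander: small amber jar, diameter 36, 55 mm high. Origin: centre of its underside.
- dispenser: bystander: flat white battery disc, diameter 56, 9 mm thick. Origin: centre of its underside.
- cone: bystander: black ear-tip cone, diameter 28, 30 mm high. Origin: centre of its underside.
- cup: bystander: clear open cup, diameter 52, 45 mm high. Origin: centre of its underside.
There are look-alikes about, which are no part of the job. Leave any green look-alike of the charger alone. Leave any yellow look-alike of the slimcase alone.

How it is judged:
By the outcome, as a careful person would: the job done as asked, in the order asked, and still so for the second after the job is handed in, with the robot touching nothing.
It also fails if it takes over 72 s, if anything falls off the work surface, if the arm or the gripper's body presses on something with over 40 N, if the wrist force passes 120 N, or if a joint passes its speed limit or range.

## Working session

There is one attempt and no reset: what is moved stays moved. The work goes in short steps, each a Python script; the robot and the scene stay as the last script left them, time stands still between calls to the robot, and variables do not carry over. Pictures are saved under pics/ and viewed, at most 10 in all, crops included, and the job is handed in when it is done.

```bash
mkdir -p pics; python3 - <<'E'
from station import r
import cv2,numpy as np,pickle
for n in("scene","top"):
    s=r.snapshot(n); pickle.dump(s,open(n+'.pkl','wb'))
    cv2.imwrite(f'pics/{n}0.png',cv2.resize(s['frame'][:,:,::-1],(800,600),interpolation=cv2.INTER_CUBIC))
    R=np.array(s['R']);print(n,s['fx'],s['fy'],s['cx'],s['cy'],s['dist_coeffs'],(-R.T@s['t']).round(3),R.round(2).tolist())
print(r.sense())
E
```

```text
scene 511.8445572384271 511.8445572384271 275.85194489297885 206.81542787487348 [0.04975367 0.         0.         0.         0.        ] [1.437 0.735 0.861] [[-0.61, 0.79, 0.02], [0.43, 0.35, -0.83], [-0.66, -0.5, -0.56]]
top 505.5242028833288 505.5242028833288 281.21719498822483 209.55567301667563 [-0.00894978  0.          0.          0.          0.        ] [0.356 0.057 1.352] [[-0.03, -1.0, 0.02], [-1.0, 0.03, -0.08], [0.08, -0.02, -1.0]]
{'clock': 0.1, 'joints': array([-6.94237346e+01,  5.25847111e+00,  7.05732793e+01,  3.77003182e-04,
        1.04265499e+02, -3.24865954e+00]), 'joint_vel': array([-0.00233184, -0.05790963, -0.02723164,  0.00788059, -0.02494416,
        0.04988729]), 'joint_torque': array([ 3.29758630e-03, -4.47855842e+01, -4.07571244e+01,  7.01526389e-02,
        2.83773069e-02, -1.10574001e-04]), 'tcp_pos': array([ 0.24238574, -0.54892476,  0.40363982]), 'orientation': array([-1.79902928e+02, -5.87599408e-03,  2.38250125e+01]), 'contact_force': array([-0.06537363, -0.50414584,  0.34252529]), 'torque': array([-0.03230198,  0.01123907,  0.01096766]), 'gripper_force': 0.0, 'opening': 0.08789485699606939}
```

View pics/scene0.png

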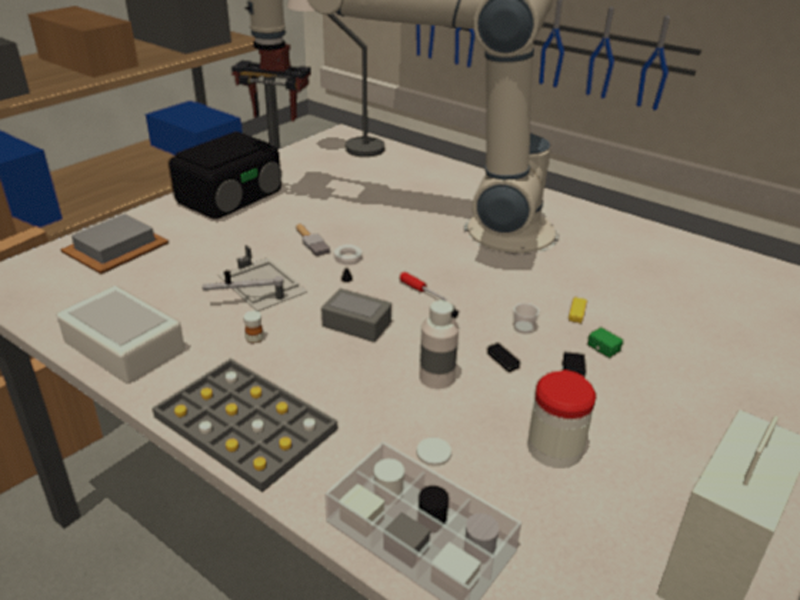

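View pics/top0.png

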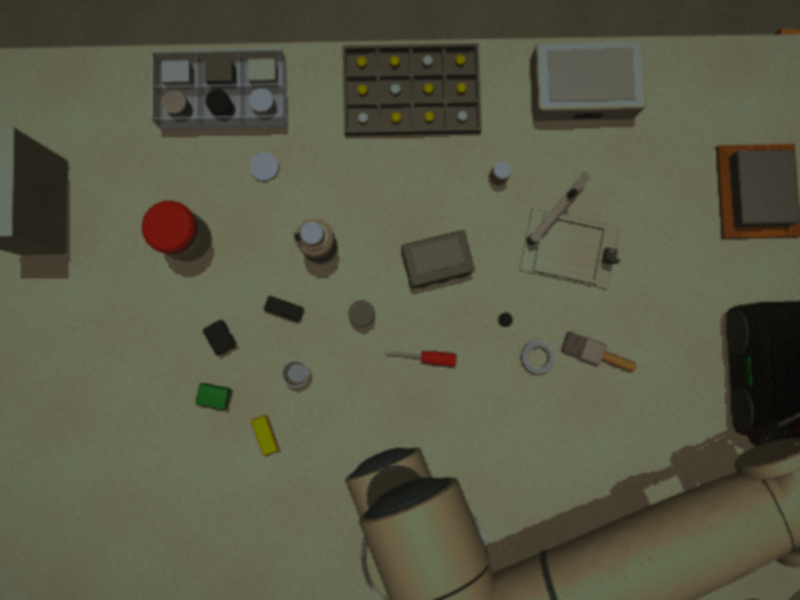

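The views show these, in 800x600 pixels.

- **Top view, parts to move:** the jar is the grey lid at (362,314), the charger is black at (220,338), and the slim case is black at (284,309).
- **Top view, references:** canister (170,228), spray (315,240), test box (438,259), tray (572,250). The bar's hinge is at (533,240) and its knob is near (573,195).
- **Charger look-alike:** green (213,396).
- **Slim case look-alike:** yellow (264,435).
- **Jar look-alikes:** clear cup (297,375), pills (502,172), battery disc (264,166), and the jars in the organiser at (175,105) and (262,100).

I pick the black boxes and the grey lid, and check them in a close crop.

```bash
cat > v.py <<'E'
import cv2,numpy as np
def K(s): return np.array([[s['fx'],0,s['cx']],[0,s['fy'],s['cy']],[0,0,1]])
def cast(s,px,z):
    px=np.asarray(px,float).reshape(-1,1,2)
    u=cv2.undistortPoints(px,K(s),np.array(s['dist_coeffs'],float))[:,0]
    R=np.array(s['R']);c=-R.T@np.array(s['t'])
    d=np.c_[u,np.ones(len(u))]@R
    return (c+d*((z-c[2])/d[:,2])[:,None])[:,:2]
def proj(s,X):
    return cv2.projectPoints(np.asarray(X,float).reshape(-1,1,3),cv2.Rodrigues(np.array(s['R']))[0],np.array(s['t'],float),K(s),np.array(s['dist_coeffs'],float))[0][:,0]
def blob(s,mask,near):
    "contour of the mask component nearest to pixel near"
    cs,_=cv2.findContours(mask.astype(np.uint8),cv2.RETR_EXTERNAL,cv2.CHAIN_APPROX_NONE)
    cs=[c for c in cs if cv2.contourArea(c)>15]
    return min(cs,key=lambda c:np.linalg.norm(c[:,0].mean(0)-near))
def cen(c):
    m=cv2.moments(c);return np.array([m['m10'],m['m01']])/m['m00']
E
python3 - <<'E'
from v import *;import pickle
t=pickle.load(open('top.pkl','rb'));s=pickle.load(open('scene.pkl','rb'))
f=t['frame'];k=.7
print('table',f[250,330],f[280,300])
for n,p in dict(can=(170,228),spray=(312,233),jar=(362,314),charger=(220,338),slim=(284,309),box=(438,259),boxrim=(410,262),knob=(573,195),hinge=(533,240),tray=(572,250),lug=(612,256),rim=(545,220)).items():
    q=np.array(p)*k;print(n,f[int(q[1]),int(q[0])],cast(t,q,.05).round(3))
a=cv2.resize(f[120:260,120:340,::-1],None,fx=3.6,fy=3.6,interpolation=cv2.INTER_CUBIC)
cv2.imwrite('pics/c1.png',cv2.convertScaleAbs(a,alpha=1.6))
a=cv2.resize(f[105:215,340:450,::-1],None,fx=5.4,fy=5.4,interpolation=cv2.INTER_CUBIC)
cv2.imwrite('pics/c2.png',cv2.convertScaleAbs(a,alpha=1.6))
E
```

```text
table [105 111  88] [107 104  82]
can [111  23  13] [[0.604 0.448]]
spray [104 113 120] [[0.589 0.19 ]]
jar [68 64 52] [[0.439 0.103]]
charger [28 27 20] [[0.402 0.358]]
slim [29 28 23] [[0.452 0.243]]
box [76 74 63] [[ 0.536 -0.038]]
boxrim [69 65 54] [[0.531 0.014]]
knob [24 24 19] [[ 0.648 -0.29 ]]
hinge [66 62 54] [[ 0.566 -0.212]]
tray [107 106  85] [[ 0.546 -0.283]]
lug [46 44 36] [[ 0.533 -0.356]]
rim [95 91 77] [[ 0.603 -0.236]]
```

View pics/c1.png

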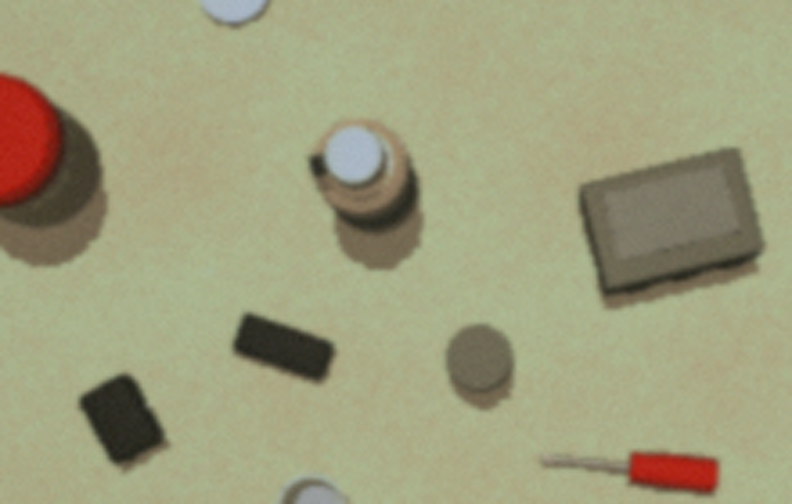

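View pics/c2.png

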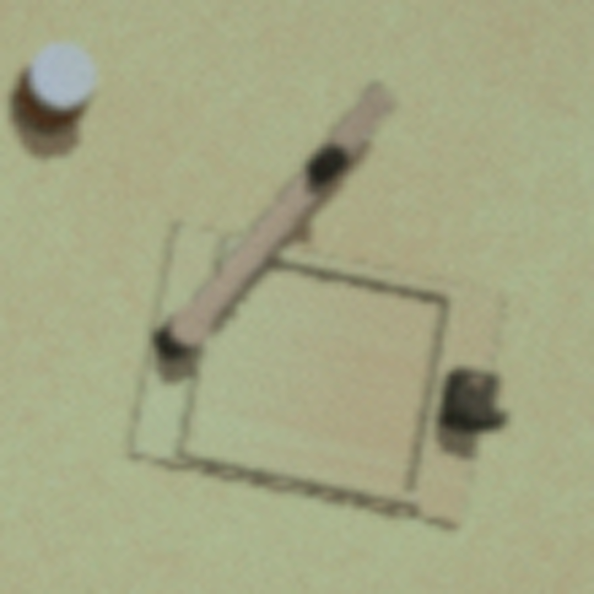

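Crop 1 confirms the jar's grey lid at (480,358), the black slim case at (284,347), the squarer black charger at (122,420), the spray can and the test box. Crop 2 shows the tray with corners at (175,222), (503,293), (457,527) and (130,457), the hinge at (185,335), the knob at (327,167) and the catch at (470,398).

```bash
python3 - <<'E'
from v import *;import pickle
t=pickle.load(open('top.pkl','rb'));s=pickle.load(open('scene.pkl','rb'))
f=t['frame'].astype(int);g=f.sum(2)/3
def blur(x):return cv2.GaussianBlur(x.astype(np.float32),(0,0),.7)
g=blur(g)
def show(n,c,z):
    p=cen(c);w=cast(t,c[:,0],z).astype(np.float32);(cx,cy),(a,b),an=cv2.minAreaRect((w*1000))
    if a<b:a,b,an=b,a,an+90
    print(n,'cen',cast(t,p,z).round(4),'rect',round(cx,1),round(cy,1),round(a,1),round(b,1),'long ang',round((an+90)%180-90,1))
show('charger',blob(t,g<62,(154,237)),.016)
show('slim',blob(t,g<62,(199,216)),.011)
jb=blob(t,(g<84),(253,220));show('jar',jb,.05);print('jar px rect',cv2.boundingRect(jb),cast(t,cv2.minEnclosingCircle(jb)[0],.05))
lid=(f[:,:,0]>1.8*f[:,:,1])&(f[:,:,0]>60)
show('lid',blob(t,lid,(119,159)),.12)
cap=blur(f[:,:,2]-f[:,:,0])>4
show('cap',blob(t,cap,(219,163)),.158)
# test box
c=blob(t,g<88,(306,181));show('box',c,.05)
# corners picked in crop1
P=np.array([(582,187),(738,149),(762,246),(606,288)])/3.6+120-.36
w=cast(t,P,.05);print('box corners',w.round(4).tolist())
o=np.array([340,105])
Q=np.array([(175,222),(503,293),(457,527),(130,457)])/5.4+o-.4
w=cast(t,Q,.006);print('tray',w.round(4).tolist(),w.mean(0).round(4),'sides',[np.linalg.norm(w[i]-w[i-1]).round(4) for i in range(4)])
for n,p,z in[('hinge',(185,335),.051),('lug',(470,388),.056),('knobtop',(335,157),.081),('knobbot',(317,180),.051),('bartip',(380,92),.051)]:
    print(n,cast(t,np.array(p)/5.4+o-.4,z).round(4))
# scene camera
f2=s['frame'].astype(int)
lid2=(f2[:,:,0]>1.8*f2[:,:,1])&(f2[:,:,0]>60);c2=blob(s,lid2,(395,275))
def tri(p,q):
    P=[K(c)@np.c_[np.array(c['R']),np.array(c['t'])] for c in(t,s)]
    u=[cv2.undistortPoints(np.array(x,float).reshape(1,1,2),K(c),np.array(c['dist_coeffs'],float),P=K(c))[0,0] for x,c in((p,t),(q,s))]
    X=cv2.triangulatePoints(P[0],P[1],u[0],u[1])[:,0];X=X[:3]/X[3];return X.round(4),(proj(t,X)-p).round(2)
print('lid tri',tri(cen(blob(t,lid,(119,159))),cen(c2)))
g2=blur(f2.sum(2)/3)
for n,q,p in(('charger',(402,254),(154,237)),('slim',(352,250),(199,216))):
    c2=blob(s,g2<45,q);print(n,cen(c2),cv2.boundingRect(c2),tri(cen(blob(t,g<62,p)),cen(c2)))
cv2.imwrite('pics/s1.png',cv2.convertScaleAbs(np.hstack([cv2.resize(s['frame'][y:y+120,x:x+75,::-1],None,fx=5,fy=5,interpolation=cv2.INTER_CUBIC) for x,y in((213,165),(285,190))]),alpha=1.4))
cv2.imwrite('pics/s2.png',cv2.convertScaleAbs(cv2.resize(s['frame'][165:245,135:215,::-1],None,fx=7,fy=7,interpolation=cv2.INTER_CUBIC),alpha=1.4))
E
```

```text
charger cen [[0.404  0.3672]] rect 403.9 367.1 62.1 43.9 long ang 29.0
slim cen [[0.4545 0.2499]] rect 454.5 249.8 71.7 31.0 long ang 70.1
jar cen [[0.4352 0.1039]] rect 434.7 104.0 59.4 46.4 long ang -1.4
jar px rect (244, 210, 19, 24) [[0.43459756 0.10401744]]
lid cen [[0.5945 0.4306]] rect 594.0 431.5 88.3 87.0 long ang 88.6
cap cen [[0.5712 0.1807]] rect 571.4 180.8 32.2 32.1 long ang -28.2
box cen [[ 0.5317 -0.0355]] rect 531.7 -35.9 127.6 97.1 long ang -77.2
box corners [[0.5627, 0.0276], [0.5878, -0.0863], [0.5166, -0.1012], [0.4889, 0.0123]]
tray [[0.6346, -0.2212], [0.5947, -0.3851], [0.4773, -0.3558], [0.5165, -0.1937]] [ 0.5558 -0.2889] sides [np.float64(0.1213), np.float64(0.1687), np.float64(0.121), np.float64(0.1668)]
hinge [[ 0.5698 -0.2144]]
lug [[ 0.5399 -0.3502]]
knobtop [[ 0.6487 -0.2834]]
knobbot [[ 0.6444 -0.2821]]
bartip [[ 0.6873 -0.3151]]
lid tri (array([0.5958, 0.4309, 0.116 ]), array([[ 0.36, -0.2 ]]))
charger [401.6245614  253.92748538] (394, 248, 15, 14) (array([0.4039, 0.3654, 0.0231]), array([[ 0.07, -0.04]]))
slim [351.98360656 249.95081967] (342, 241, 21, 19) (array([0.4551, 0.2494, 0.009 ]), array([[ 0.29, -0.18]]))
```

View pics/s1.png

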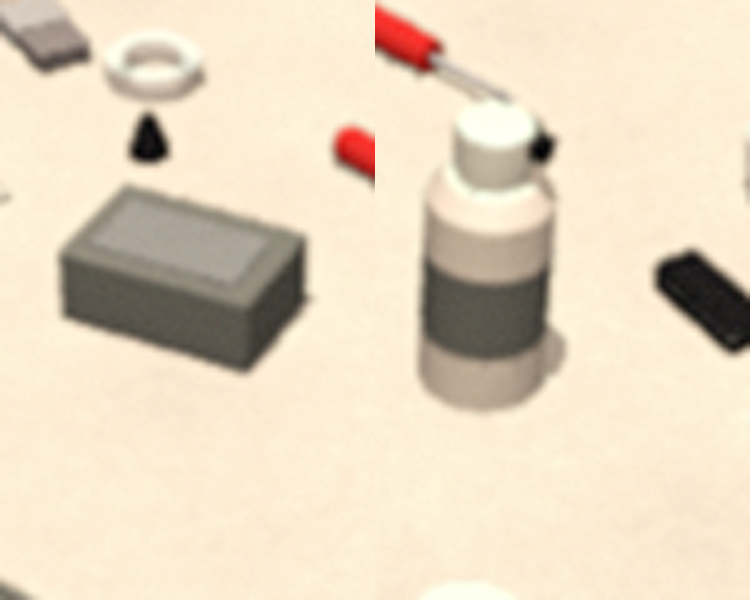

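View pics/s2.png

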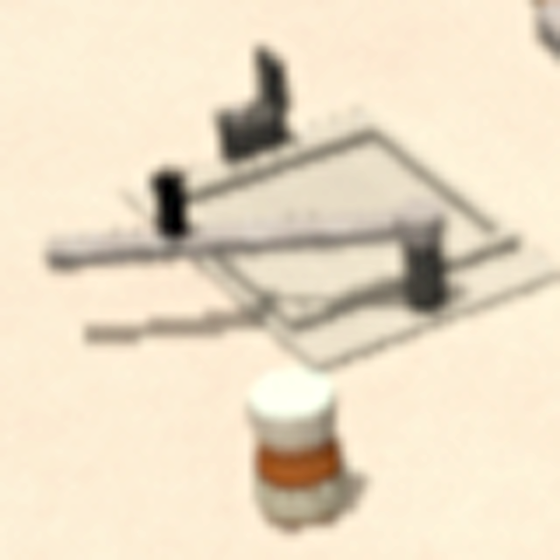

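s1 shows the test box top corners at (128,187), (305,237), (238,303) and (62,255) and the spray cap top at (495,115). s2 shows the knob top at (168,176), the hinge end of the bar at (425,220), and the open bar clear of the bed. I'll combine the two views and move the jar.

```bash
cat > arm.py <<'E'
from station import r
import numpy as np
G=.163
def ori(phi):
    "tool down, fingers closing along world angle phi"
    return [[180,0,((phi+90+k)+180)%360-180] for k in(0,180)]
def choose(p,phi,yaw=None):
    best=None
    for o in ori(phi):
        j=r.inverse_kinematics(p,o)
        if j is not None and(best is None or abs(j[5])<abs(best[0])):best=(j[5],o)
    return best[1]
def T(xy,z):return [float(xy[0]),float(xy[1]),z+G]
def st(m=''):
    s=r.sense();print(m,'t',round(s['clock'],1),'tcp',s['tcp_pos'].round(4),'o',s['orientation'].round(1),'open',round(s['opening'],4),'gf',round(s['gripper_force'],1),'F',s['contact_force'].round(1));return s
def pick(xy,phi,z,up=.24,squeeze=20,o=None):
    o=o or choose(T(xy,up),phi)
    r.reach(T(xy,up),o);r.servo_line(T(xy,z),speed=.15);st('at')
    r.grab(squeeze);st('grip');r.servo_line(T(xy,up),speed=.2);return o
def place(xy,phi,z,up=.24,o=None,above=True):
    o=o or choose(T(xy,up),phi)
    r.reach(T(xy,up),o);r.servo_line(T(xy,z),speed=.1);st('down')
    r.let_go();r.wait(.2);r.servo_line(T(xy,up),speed=.2);st('up')
E
python3 - <<'E'
from v import *;import pickle
from arm import *
t=pickle.load(open('top.pkl','rb'));s=pickle.load(open('scene.pkl','rb'))
print('spray scene',cast(s,(309,213),.158).round(4))
q=np.array([(128,187),(305,237),(238,303),(62,255)])/5+[213,165]-.4
w=cast(s,q,.05);print('box scene',w.round(4).tolist(),w.mean(0).round(4),[np.linalg.norm(w[i]-w[i-1]).round(4) for i in range(4)])
for n,p,z in(('knob',(168,176),.081),('hinge',(425,220),.051),('tip',(55,245),.051)):
    print(n,cast(s,np.array(p)/7+[135,165]-.4,z).round(4))
jar=cast(t,np.array((480,357))/3.6+120-.4,.05)[0];print('jar',jar.round(4))
can=np.array([.5955,.4308]);spr=np.array([.5712,.1807]);mid=(can+spr)/2
phi=np.degrees(np.arctan2(*(can-spr)[::-1]))-90;print(mid,phi)
pick(jar,0,.027)
place(mid,phi,.028)
E
```

```text
spray scene [[0.5692 0.1783]]
box scene [[0.52, -0.0974], [0.4952, 0.013], [0.568, 0.0241], [0.5948, -0.08]] [ 0.5445 -0.0351] [np.float64(0.0768), np.float64(0.1131), np.float64(0.0736), np.float64(0.1074)]
knob [[ 0.6516 -0.2823]]
hinge [[ 0.5769 -0.2136]]
tip [[ 0.6865 -0.3159]]
jar [0.4417 0.104 ]
[0.58335 0.30575] -5.54950377676731
at t 4.1 tcp [0.442  0.1041 0.191 ] o [179.9  -0.   90. ] open 0.0876 gf 0.0 F [ 1.2  0.2 -0.9]
grip t 4.8 tcp [0.4417 0.104  0.19  ] o [180.  -0.  90.] open 0.0475 gf 20.0 F [0.6 0.3 0.5]
down t 9.2 tcp [0.5835 0.3058 0.1916] o [180.   -0.   84.4] open 0.0474 gf 20.0 F [-0.3  0.9 -1.1]
up t 11.4 tcp [0.5834 0.3057 0.4013] o [-1.799e+02  1.000e-01  8.440e+01] open 0.0878 gf 0.0 F [0.4 0.3 0.2]
```

```bash
cat >> v.py <<'E'
def edge(s,a,b,h=6):
    "subpixel points on the straight edge near pixel segment a-b (half-level crossing along the normal)"
    g=cv2.GaussianBlur(s['frame'].astype(np.float32).mean(2),(0,0),.6);a,b=np.array(a,float),np.array(b,float)
    d=(b-a)/np.linalg.norm(b-a);n=np.array([-d[1],d[0]]);u=np.arange(-h,h+.01,.1)
    out=[]
    for f in np.linspace(.12,.88,40):
        p=a+(b-a)*f+u[:,None]*n
        v=cv2.remap(g,p[:,0].astype(np.float32),p[:,1].astype(np.float32),cv2.INTER_CUBIC).ravel()
        i=np.argmax(np.abs(np.gradient(cv2.GaussianBlur(v.reshape(-1,1),(0,0),5).ravel())))
        out.append(p[i])
    return np.array(out)
def wline(w):
    "robust world line: point (mid) and direction"
    vx,vy,x,y=cv2.fitLine(w.astype(np.float32),cv2.DIST_HUBER,0,.001,.001).ravel()
    return np.array([x,y]),np.array([vx,vy])
E
python3 - <<'E'
from v import *;import pickle
from arm import *
t=pickle.load(open('top.pkl','rb'));s=pickle.load(open('scene.pkl','rb'))
A=lambda x,y:np.array((x,y))/3.6+120-.4
B=lambda x,y:np.array((x,y))/5+[213,165]-.4
for n,c,a,b,z in(('top back',t,A(582,187),A(738,149),.05),('top left',t,A(582,187),A(604,285),.05),('top right',t,A(738,149),A(760,235),.05),
 ('sc front',s,B(128,187),B(305,237),.05),('sc right',s,B(128,187),B(62,255),.05),('sc back base',s,B(62,317),B(245,370),0),('sc left base',s,B(245,370),B(303,298),0)):
    p,d=wline(cast(c,edge(c,a,b,4),z));ang=np.degrees(np.arctan2(d[1],d[0]))%180
    y=12.5;x_=np.array([np.cos(np.radians(y)),np.sin(np.radians(y))]);y_=np.array([-x_[1],x_[0]])
    print(n,p.round(4),round(ang,1),'x',round(p@x_,4),'y',round(p@y_,4))
pick((.404,.366),29,.023)
for n in('top','scene'):
    pickle.dump(r.snapshot(n),open(n+'1.pkl','wb'))
f=pickle.load(open('top1.pkl','rb'))['frame'];f2=pickle.load(open('scene1.pkl','rb'))['frame']
cv2.imwrite('pics/p1.png',cv2.convertScaleAbs(np.hstack([f[110:310,80:280,::-1],f2[190:390,290:490,::-1]]).repeat(2,0).repeat(2,1),alpha=1.5))
E
```

```text
top back [ 0.5782 -0.0288] 102.6 x 0.5583 y -0.1533
top left [0.5252 0.0252] 13.5 x 0.5182 y -0.0891
top right [ 0.5621 -0.0931] 12.9 x 0.5286 y -0.2125
sc front [ 0.5038 -0.0402] 102.4 x 0.4831 y -0.1483
sc right [ 0.55   -0.0942] 12.5 x 0.5166 y -0.2111
sc back base [ 0.5762 -0.0324] 102.7 x 0.5556 y -0.1563
sc left base [0.5251 0.0186] 12.1 x 0.5167 y -0.0955
at t 13.8 tcp [0.4043 0.3662 0.1871] o [179.9  -0.  119. ] open 0.0878 gf 0.0 F [-0.8 -0.6 -0.6]
grip t 14.4 tcp [0.4041 0.3661 0.1862] o [180.  -0. 119.] open 0.0558 gf 20.0 F [0.6 0.3 0.9]
```

View pics/p1.png

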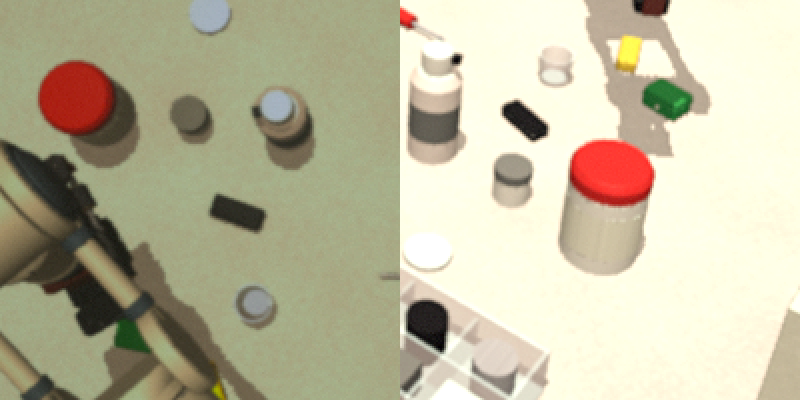

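Picture p1 shows the jar standing upright between the canister and the spray can (top view lid at (189,117)), with nothing else disturbed. The charger is gripped at 55.8 mm, so it goes to the test box next.

```bash
python3 - <<'E'
from v import *;import pickle
from arm import *
place((.4612,-.0535),102.6,.0238)
# pick the slim case, gripped 12 mm off centre towards its tray -x end
c=np.array([.4549,.2497]);a=np.radians(70.1);L=np.array([np.cos(a),np.sin(a)])
tray=np.array([.5558,-.2889]);yw=-13.6
for sgn in(1,-1):   # sgn=+1: L end becomes tray +x
    rot=yw-(70.1 if sgn>0 else 70.1-180)
    for o in ori(70.1-90):
        o2=[180,0,(o[2]+rot+180)%360-180]
        d=np.array([np.cos(np.radians(yw)),np.sin(np.radians(yw))])
        j=r.inverse_kinematics(T(c-sgn*.012*L,.1),o);k=r.inverse_kinematics(T(tray-.012*d,.1),o2)
        print(sgn,o,o2,None if j is None else j.round(0),None if k is None else k.round(0))
for n in('top','scene'):pickle.dump(r.snapshot(n),open(n+'2.pkl','wb'))
st()
E
```

```text
down t 19.6 tcp [ 0.4614 -0.0535  0.1873] o [180.   -0.   12.6] open 0.0561 gf 20.0 F [-0.1  0.2 -1.8]
up t 21.7 tcp [ 0.4612 -0.0535  0.4016] o [-1.799e+02  1.000e-01  1.260e+01] open 0.0878 gf 0.0 F [ 0.1  0.1 -0.4]
1 [180, 0, 70.1] [180, 0, -13.599999999999994] [24. -8. 98. -0. 90. 44.] [-31.   8.  81.  -0.  90.  73.]
1 [180, 0, -109.89999999999998] [180, 0, 166.40000000000003] [  24.   -8.   98.    0.   90. -136.] [ -31.    8.   81.    0.   90. -107.]
-1 [180, 0, 70.1] [180, 0, 166.39999999999998] [26. -5. 95. -0. 90. 46.] [ -31.    8.   81.    0.   90. -107.]
-1 [180, 0, -109.89999999999998] [180, 0, -13.599999999999966] [  26.   -5.   95.    0.   90. -134.] [-31.   8.  81.  -0.  90.  73.]
 t 21.8 tcp [ 0.4612 -0.0535  0.4015] o [-1.799e+02  1.000e-01  1.260e+01] open 0.0878 gf 0.0 F [-0.4 -0.7 -1. ]
```

```bash
python3 - <<'E'
from v import *;import pickle
from arm import *
a=np.radians(70.1);L=np.array([np.cos(a),np.sin(a)])
pick(np.array([.4549,.2497])-.012*L,-19.9,.0285,o=[180,0,70.1])
n=[r.snapshot(k) for k in('top','scene')];pickle.dump(n,open('n3.pkl','wb'));st()
f,f2=n[0]['frame'],n[1]['frame']
t=pickle.load(open('top.pkl','rb'));s=pickle.load(open('scene.pkl','rb'))
C=lambda x,y:np.array((x,y))/5.4+[340,105]-.4
D=lambda x,y:np.array((x,y))/7+[135,165]-.4
y=-13.6;x_=np.array([np.cos(np.radians(y)),np.sin(np.radians(y))]);y_=np.array([-x_[1],x_[0]])
for m,c,p,q,z in(('far',t,C(320,255),C(503,293),.006),('right',t,C(500,310),C(457,527),.006),('near',t,C(457,527),C(130,457),.003),('left',t,C(130,457),C(175,222),.006),
  ('rim far',t,C(280,262),C(445,299),.01),('rim left',t,C(183,455),C(195,370),.01),('rim right',t,C(445,300),C(415,485),.01),('rim near',t,C(183,455),C(415,508),.01)):
    P,d=wline(cast(c,edge(c,p,q,2),z));print(m,round(np.degrees(np.arctan2(d[1],d[0]))%180,1),'x',round(P@x_,4),'y',round(P@y_,4))
print('picked centre',.5558*x_[0]-.2889*x_[1],.5558*y_[0]-.2889*y_[1])
# charger: black silhouette in both views
g,g2=[cv2.GaussianBlur(i.astype(np.float32).mean(2),(0,0),.7) for i in(f,f2)]
p=proj(n[0],[[.461,-.0535,.016]])[0];b=blob(n[0],g<50,p);w=cast(n[0],b[:,0],.016)*1000
print('charger top',cast(n[0],cen(b),.016).round(4),cv2.minAreaRect(w.astype(np.float32)))
cv2.imwrite('pics/p3.png',cv2.convertScaleAbs(np.hstack([f[140:240,250:450,::-1],f2[165:265,135:335,::-1]]).repeat(2,0).repeat(2,1),alpha=1.5))
E
```

```text
at t 24.5 tcp [0.4512 0.2386 0.1926] o [ 1.799e+02 -1.000e-01  7.010e+01] open 0.0877 gf 0.0 F [ 0.  -0.8  0.3]
grip t 25.4 tcp [0.4508 0.2384 0.1915] o [-180.     0.    70.1] open 0.0302 gf 19.9 F [ 0.5 -0.2  0. ]
 t 26.8 tcp [0.4508 0.2384 0.4013] o [-1.799e+02  1.000e-01  7.010e+01] open 0.0298 gf 19.9 F [ 0.6  0.7 -1.4]
far 77.5 x 0.6646 y -0.1861
right 165.2 x 0.6066 y -0.2369
near 76.4 x 0.5472 y -0.1609
left 166.5 x 0.6104 y -0.0682
rim far 76.2 x 0.6609 y -0.1647
rim left 167.6 x 0.576 y -0.0928
rim right 166.9 x 0.6124 y -0.2086
rim near 76.2 x 0.5544 y -0.1517
picked centre 0.6081484805968942 -0.15010754660472247
charger top [[ 0.4595 -0.0527]] ((459.3573913574219, -52.537193298339844), (40.003963470458984, 54.93760681152344), 12.609798431396484)
```

View pics/p3.png

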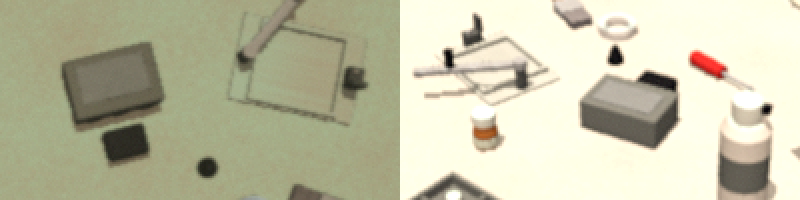

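The picture shows the charger square in front of the dial face (measured gap about 21 mm), the tray clear and the bar open. I'll lay the slim case in the tray.

```bash
python3 - <<'E'
from v import *;import pickle
from arm import *
d=np.array([np.cos(np.radians(-13.7)),np.sin(np.radians(-13.7))]);c=np.array([.5554,-.2892])
place(c-.012*d,0,.0352,o=[180,0,-13.7])
r.reach([.42,-.10,.40],[180,0,-13.7]) # clear the view
n=[r.snapshot(k) for k in('top','scene')];pickle.dump(n,open('n4.pkl','wb'));st()
f,f2=n[0]['frame'],n[1]['frame']
g=cv2.GaussianBlur(f.astype(np.float32).mean(2),(0,0),.7)
b=blob(n[0],g<50,proj(n[0],[[*c,.017]])[0]);w=cast(n[0],b[:,0],.017)*1000
print('slim',cast(n[0],cen(b),.017).round(4),cv2.minAreaRect(w.astype(np.float32)))
cv2.imwrite('pics/p4.png',cv2.convertScaleAbs(np.hstack([f[105:205,345:445,::-1],f2[165:265,125:225,::-1]]).repeat(4,0).repeat(4,1),alpha=1.5))
E
```

```text
down t 30.9 tcp [ 0.5439 -0.2865  0.1988] o [ 1.80e+02 -1.00e-01 -1.37e+01] open 0.0298 gf 19.9 F [-0.3  0.7 -1.2]
up t 33.2 tcp [ 0.5437 -0.2864  0.4013] o [-1.80e+02  1.00e-01 -1.37e+01] open 0.0877 gf 0.0 F [ 0.8 -0.2 -0.1]
 t 34.2 tcp [ 0.4207 -0.1008  0.3997] o [180.    0.  -13.8] open 0.0879 gf 0.0 F [ 0.  -0.1 -0. ]
slim [[ 0.5536 -0.2877]] ((553.4727172851562, -287.6876525878906), (30.162233352661133, 71.27041625976562), 75.40218353271484)
```

View pics/p4.png

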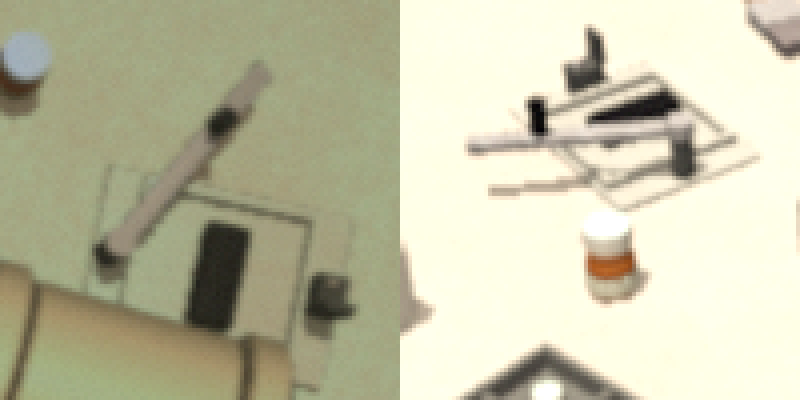

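The slim case lies flat and centred in the bed within about 2 mm, at (220,275) in the left half. The knob is unmoved at (222,122). I'll swing the bar now with closed fingers behind the knob.

```bash
python3 - <<'E'
from arm import *
y0=-13.7;a0=np.radians(y0);ex=np.array([np.cos(a0),np.sin(a0)]);ey=np.array([-ex[1],ex[0]])
H=np.array([.5554,-.2892])+.075*ey
v=np.array([.6501,-.2829])-H;th=np.arctan2(v@ex,-(v@ey));print('theta',th,np.linalg.norm(v))
def pose(t,off):
    k=H+.1*(np.sin(t)*ex-np.cos(t)*ey)+off*(np.cos(t)*ex+np.sin(t)*ey)
    return k,[180,0,float(np.degrees(t)+y0+90)]
r.grab(10)
p,o=pose(th,.036)
r.reach(T(p,.2),o);r.servo_line(T(p,.077),speed=.2);st('down')
off=.0205
p,o=pose(th,off+.003);r.servo_line(T(p,.077),o,speed=.1)
for t in list(np.arange(th-.18,.12,-.18))+[.12]:
    p,o=pose(t,off);r.servo_line(T(p,.077),o,speed=.12)
    print(round(t,2),r.sense()['contact_force'].round(1))
for t in np.arange(.09,-.09,-.03):
    p,o=pose(t,off);r.servo_line(T(p,.077),o,speed=.05)
    s=r.sense();F=s['contact_force']@np.r_[ex,0];print(round(t,2),'F',F.round(1),'t',round(s['clock'],1))
    if F>14:break
st('end')
p,o=pose(0,.07);r.servo_line(T(p,.077),o,speed=.15);r.servo_line(T(p,.2),speed=.25)
r.reach([.42,.05,.40],[180,0,76])
st()
import pickle,cv2
n=[r.snapshot(k) for k in('top','scene')];pickle.dump(n,open('n5.pkl','wb'))
f,f2=n[0]['frame'],n[1]['frame']
cv2.imwrite('pics/p5.png',cv2.convertScaleAbs(np.hstack([f[105:205,345:445,::-1],f2[165:265,125:225,::-1]]).repeat(4,0).repeat(4,1),alpha=1.5))
E
```

```text
theta 1.096652634075311 0.10173681839304838
down t 38.7 tcp [ 0.6726 -0.2546  0.2418] o [1.800e+02 1.000e-01 1.391e+02] open 0.0006 gf 0.0 F [-0.4 -0.1  0.3]
0.92 [-0.5 -0.5  0.7]
0.74 [ 0.5 -0.1  0.3]
0.56 [-0.7  0.1  0.3]
0.38 [ 0.9 -0.3 -0.3]
0.2 [ 0.1  0.3 -0. ]
0.12 [-0.1 -0.6 -0.1]
0.09 F -0.0 t 41.1
0.06 F -0.1 t 41.4
0.03 F 0.2 t 41.6
0.0 F 0.4 t 41.9
-0.03 F 2.6 t 42.1
-0.06 F 12.8 t 42.4
end t 42.4 tcp [ 0.565  -0.318   0.2402] o [179.6  -0.   73. ] open 0.0005 gf 6.5 F [12.7 -2.1 -6.6]
 t 45.1 tcp [0.4205 0.0496 0.3998] o [-180.    0.   76.] open 0.0002 gf 0.0 F [-0.4 -0.2 -0. ]
```

View pics/p5.png

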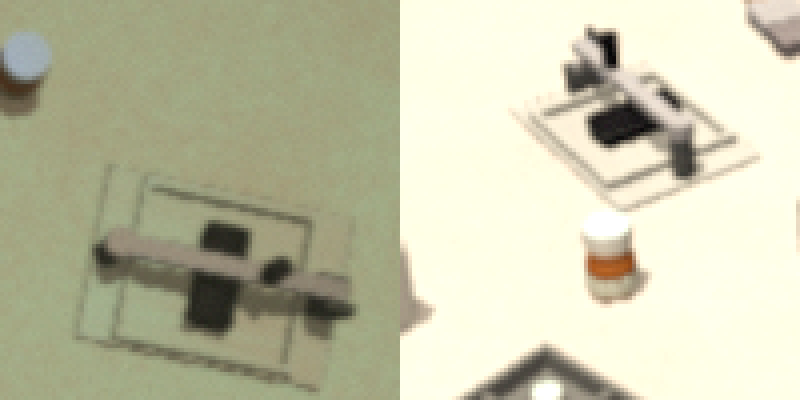

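```bash
python3 - <<'E'
from v import *;import pickle
n=pickle.load(open('n5.pkl','rb'));t=n[0]
E=lambda x,y:np.array((x,y))/4+[345,105]-.4
for m,a,b in(('far edge',E(125,230),E(255,256)),('near edge',E(120,258),E(260,284))):
    P,d=wline(cast(t,edge(t,a,b,2.5),.051));print(m,P.round(4),np.degrees(np.arctan2(d[1],d[0]))%180)
g=cv2.GaussianBlur(t['frame'].astype(np.float32).mean(2),(0,0),.7)
b=blob(t,g<55,E(277,270));print('knob px',cen(b),cv2.contourArea(b),'world z.066',cast(t,cen(b),.066).round(4))
c=np.array([.5554,-.2892]);a=np.radians(-13.7);ey=np.array([-np.sin(a),np.cos(a)]);
for th in(0,.05,.08,.1):
    ex=np.array([np.cos(a),np.sin(a)]);k=c+.075*ey+.1*(np.sin(th)*ex-np.cos(th)*ey);print(th,'expect',k.round(4))
E
```

```text
far edge [ 0.571  -0.2611] 74.7821
near edge [ 0.5553 -0.2648] 74.859375
knob px [413.33333333 172.72619048] 28.0 world z.066 [[ 0.549 -0.313]]
0 expect [ 0.5495 -0.3135]
0.05 expect [ 0.5544 -0.3146]
0.08 expect [ 0.5573 -0.3151]
0.1 expect [ 0.5593 -0.3154]
```

```bash
python3 - <<'E'
from v import *;import pickle
from station import r
t=pickle.load(open('n4.pkl','rb'))[0];f=t['frame'].astype(int);g=cv2.GaussianBlur(f.astype(np.float32).mean(2),(0,0),.7)
b=blob(t,g<80,(174,168));print('jar outline far edge x',cast(t,b[:,0],.05).max(0),cast(t,b[:,0],.05).min(0),'target .5834 .3058')
lid=(f[:,:,0]>1.8*f[:,:,1])&(f[:,:,0]>60);print('can',cast(t,cen(blob(t,lid,(119,159))),.118))
cap=cv2.GaussianBlur((f[:,:,2]-f[:,:,0]).astype(np.float32),(0,0),.7)>4;print('cap',cast(t,cen(blob(t,cap,(219,163))),.158))
print(r.hand_in())
E
```

```text
jar outline far edge x [0.60529027 0.3289433 ] [0.54439324 0.2746695 ] target .5834 .3058
can [[0.5948425 0.4311656]]
cap [[0.57110162 0.18086178]]
the job is handed in; nothing more can be done
None
```

The job is handed in, all in the order asked: the jar stands midway between canister and spray can, the charger sits square to the dial face with about 21 mm clear, the slim case lies within 2 mm of the tray's middle, and the keeper bar measures shut against its stop, at about 45 s on the clock.

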